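Park the index knob and bring the stop up to the tile

TASK

On the tile jig, unlock the sliding stop: pull its black sprung knob up, turn it anticlockwise, feeling for the hidden parking notch, and let it snap down into it; then slide the stop along the rails until the tile sits snug between stop and fence. Do not force the knob or squeeze the tile hard, leave the green jar and the stamping block alone, and let go at the end with the knob still parked.

Things in the scene. Friction and masses are not known exactly. Their poses are not given: they have to be found in the camera images.
- jig: Plywood jig board fixed to the bench, 180 x 350 x 12 mm; origin on the bench top, mid-width; its y axis runs along the guide rails from the sliding stop towards the dark wooden fence, z up. Position and yaw vary.
- fence_face (a point): Middle of the fence's flat face (the face that the tile is pushed against), 16 mm over the bench; axes as the jig.
- stop_nose (a point): Middle of the rubber nose face of the grey sliding stop, 16 mm over the bench; axes as the jig. It slides only along the jig's y, with about 2.5 N of friction, and stays where left. Its block is 108 x 83 mm, top 34 mm over the bench; on it the knob's turret, diameter 56 mm, top 64 mm over the bench, axis 45 mm behind the nose face.
- knob_grip (a point): Centre of the knob's black cross bar (46 long x 12 wide x 26 high mm), 89 mm over the bench when locked; x axis along the bar (the bar's white-marked end points to -x), z up. Below the bar is 12 mm of stem (diameter 12 mm), then the turret. Grip across the 12 mm width from above.
- knob_lift (a joint): How far the knob is pulled up, m. 0: locked (start), its pin in the board. A spring pulls it down: 4.5 N at 0, plus 0.25 N per mm. Its key leaves the lock notch at 0.013 (let down between notches it slides on a smooth ring at that height) and meets the upper stop at 0.018. Parked it rests at 0.008; the pin is clear of the board above 0.006.
- knob_turn (a joint): Turn of the knob, rad, anticlockwise from above. 0: locked (red dot). The parking notch is hidden in the turret and adjustable: somewhere from 0.95 to 1.38 (green dots), play about +-0.06. Turned with the key let down on the ring, the knob snaps 5 mm down at the notch if its holder lets it move down; the notch walls then stop it. Past the notch the ring goes on to the end of turning at 1.75.
- stop_travel (a joint): Travel of the stop towards the fence, m: 0 at the start (locked, about 1 mm of play), 0.045 when the tile is snug between nose and fence (1 mm either way for tile size).
- tile_centre (a point): Centre (half-way up) of the blue and white tile, 151 x 150 x 8 mm, loose on the board between stop and fence, 4 to 18 mm short of the fence at the start and slightly askew; z up.
- jar_centre (a point): Centre of the green pigment jar with the red lid, 54 x 54 x 58 mm, a bystander behind the jig.
- stop: The whole sliding stop; origin under the middle of the nose face, on the board; axes as the jig.
- tile: The tile itself; origin at the centre of its underside.
- knob: The black knob with its inner pin and key; origin on its axis, on the board's top when locked; x as knob_grip.
- guide: The notched ring, walls and upper stop inside the turret that the knob's key works against; out of sight; a key pressed on it with much more than the spring's 5 to 9 N means the knob is being forced. Origin on the knob's axis.
- stamp_centre (a point): Centre of the wooden stamping block with its turned knob, 62 x 62 x 64 mm, a bystander left of the jig.

How it is judged (in metres and radians):
On the way, in this order (a step that is already met when the one before it is completed fails the run):
1. the knob has been turned and has dropped into the parking notch (value of joint knob_turn above 0.8 rad and value of joint knob_lift between 0.0065 and 0.0105 m), for 0.2 s.
2. the stop has been slid up until the tile is snug against the fence (value of joint stop_travel above 0.0428 m), for 0.2 s.
At the end, for the whole second after the job is handed in: The knob rests in the parking notch (lift 6.5 to 10.5 mm, turned beyond 0.8 rad), the tile lies flat on the board, and the stop has travelled at least 42.8 mm, so that no more than about 2 mm of play is left between stop, tile and fence (all of step 1 and value of joint stop_travel above 0.0428 m and angle between tile_centre's own z axis and vertical below 0.06 rad and z of tile_centre in the frame of jig below 0.02 m); the robot touches nothing.
It fails at once if the knob's key is forced against its notch walls, ring or upper stop with more than 25 N (contact force between knob and guide above 25 N).
It fails at once if the tile is squeezed by the stop with more than 25 N (contact force between stop and tile above 25 N).
It fails at once if the stamping block is shifted by more than 20 mm (distance of stamp_centre from where it was at the start of the episode above 0.02 m).
It fails at once if the green jar is shifted by more than 20 mm (distance of jar_centre from where it was at the start of the episode above 0.02 m).
It also fails if it takes over 48 s, if anything falls off the work surface, if the arm or the gripper's body presses on something with over 40 N, if the wrist force passes 120 N, or if a joint passes its speed limit or range.

ROBOT

A 6-joint arm with a two-finger parallel gripper is mounted at the origin on a cart in front of the work surface, level with it; the furniture and walls round the work are solid. World frame = base frame: x ahead of the robot, y to its left, z up, the work surface at z = 0. Lengths are in mm, angles in rad, forces in N, time in s.
With the tool pointing down it reaches from about 300 to 750 mm from the base axis. Payload 8.5 kg.
Tool frame: the origin (TCP) lies midway between the tips of the shut fingers; the grasp point (between the pads) lies 19 mm behind it; x points along the fingers, z is the direction in which the jaws open and shut, and the axes are right-handed (so a half turn about x gives the same grasp; the last joint's range is limited). The gripper opens to 85 mm and grips with 20 to 120 N. Pads are 22 mm wide; open, the fingers measure 114 mm over their backs; the gripper's body (76 mm by 85 mm) begins 54 mm behind the grasp point. The pads swing forward as they close: fully open they stand 13 mm farther back than shut.
Start: joints at [-1.509, 0.381, 1.297, -0, 1.464, -0.215], TCP at [150.298, -529.047, 196.422] pointing down, gripper open.
Joint ranges: [-3.11, 3.11], [-0.89, 2.33], [0.22, 2.48], [-1.42, 4.56], [0.17, 2.85], [-2.88, 2.88]. Speed limits (rad/s): [2.39, 2.39, 3.14, 3.14, 3.14, 3.14].

INTERFACE

Orientations are given as a rotation vector (axis times angle).
In Python, from station import ctrl, eoat, solver, state, snapshot, camera_model gives the robot as it stands. Calls block until the motion is done:
- ctrl.move_ptp(position, orientation): joint-space move of the TCP to a pose.
- ctrl.servo_line(position, rate=150, ori=None, threshold=None): straight line of the TCP; ori=None keeps the orientation; rate is the mean speed in mm/s. With threshold (N) it stops when the force on the tool has changed by that much, and returns True; else False.
- ctrl.movej(angles): joint-space move.
- eoat.let_go() and eoat.close(strength=None): open the fingers fully, or close them until they stop; strength is the grip in N (None keeps the last).
- ctrl.sleep(seconds).
- solver.solve_ik(position, orientation): joint angles nearest the present ones, or None.
- state(): the state.
- snapshot(name): name is "scene" or "top" or "wrist"; returns the picture (420x560x3 uint8, red, green, blue); there is no depth.
- camera_model(name): a dict with "fx", "fy", "cx", "cy" (pixels), "k1" (the pictures are not rectified: a ray, as slopes to the right and down, at radius r is drawn at 1 + k1 r^2 times it, then the intrinsics apply), "xyz" and "attitude" of the camera in the world; the wrist camera has in their place "T_tool_cam" (4x4, takes a point from camera to tool coordinates, whose origin is the TCP and whose axes are the tool frame's). Camera axes: x right, y down, z forward; pixel columns grow to the right and rows downward; lengths in mm; the calibration is good to about 2 mm. A picture is of the moment at which its call begins: read the wrist's pose just before it. camera_model takes no time and is no camera call.
A pose or a line that the arm cannot do raises ctrl.MotionError and nothing moves.
- ctrl.job_done(): hands the job in, once; it reports no verdict.
The state is a dict: "t": time; "joints": joint angles; "dq": joint speeds; "effort": joint torques, N m; "tool_pos": TCP position; "orientation": TCP orientation; "ft_force": force on the tool from outside, world axes, zero at the start; "ft_torque": the same for the moment, N m; "opening": finger opening in mm.
Only numpy, scipy, OpenCV 4.12 (cv2) and the standard library are available. Lean on these libraries where they do the work, as an engineer would, in place of code of your own. Each camera call takes 0.05 s, during which the arm holds its last target.

## Working session

There is one attempt and no reset: what is moved stays moved. The work goes in short steps, each a Python script; the robot and the scene stay as the last script left them, time stands still between calls to the robot, and variables do not carry over. Pictures are saved under pics/ and viewed, and the job is handed in when it is done.

```bash
ls; mkdir -p pics
python3 - <<'E'
from station import *
import cv2
for n in ["scene","top","wrist"]:
    im=snapshot(n); cv2.imwrite(f"pics/{n}0.png",im[:,:,::-1]); print(n,camera_model(n))
print(state())
E
```

```text
pics
scene {'fx': 543.5487556680744, 'fy': 543.5487556680744, 'cx': 280.90644319476866, 'cy': 204.29506082630897, 'k1': 0.044128323780778675, 'xyz': array([-386.01881336,  566.1752819 ,  859.75012839]), 'attitude': array([-1.13391055,  2.12290293, -1.14131061])}
top {'fx': 425.3980291608005, 'fy': 425.3980291608005, 'cx': 283.2216882144836, 'cy': 212.30921278006682, 'k1': 0.03487814036998685, 'xyz': array([ 527.17813642,  -47.98707218, 1104.06458049]), 'attitude': array([-2.1591232 ,  2.21481509, -0.07026063])}
wrist {'fx': 323.2293441849802, 'fy': 323.2293441849802, 'cx': 281.5962040756612, 'cy': 212.39810774065649, 'k1': -0.05200226752204021, 'T_tool_cam': array([[-3.01978841e-04, -2.89686032e-01,  9.57121681e-01,
        -1.77776147e+02],
       [ 1.56832363e-05, -9.57121726e-01, -2.89686040e-01,
         7.41177194e+01],
       [ 9.99999954e-01, -7.24682894e-05,  2.93573724e-04,
        -4.14907710e-01],
       [ 0.00000000e+00,  0.00000000e+00,  0.00000000e+00,
         1.00000000e+00]])}
{'t': 0.15, 'joints': array([-1.50928761e+00,  3.81071000e-01,  1.29802212e+00, -9.19506950e-06,
        1.46362834e+00, -2.15301809e-01]), 'dq': array([ 0.00020611, -0.00132533, -0.00437317, -0.00017194, -0.00074645,
       -0.00098369]), 'effort': array([ 1.64361656e-03, -4.48633862e+01, -2.31341279e+01, -1.87345413e-04,
        3.84036801e-03,  1.57264640e-05]), 'tool_pos': array([ 150.28679711, -528.79938497,  195.95942279]), 'orientation': array([ 1.0037204 ,  1.32828429, -1.00230405]), 'ft_force': array([0.54810943, 0.06756675, 0.03743708]), 'ft_torque': array([0.02259933, 0.00908533, 0.03967762]), 'opening': 85.39109875087296}
```

View pics/top0.png

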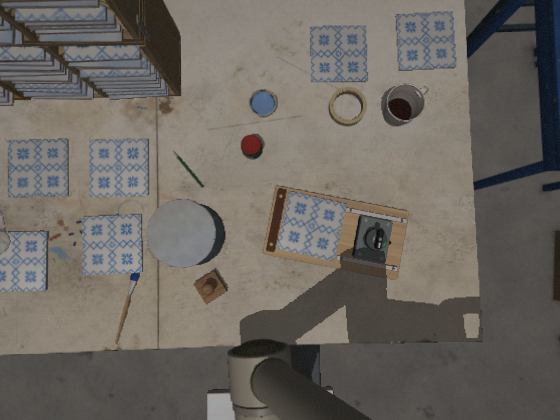

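View pics/scene0.png

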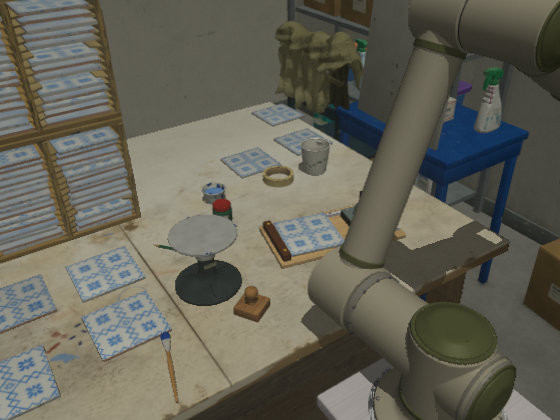

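The top view shows the fence at about (276,218), the tile at about (312,226) and the stop with its knob at about (377,238). The jar's red lid is at (252,146) and the stamp at (210,286). I'll zoom in on the jig.

```bash
cat > h.py <<'E'
import numpy as np,cv2
from scipy.spatial.transform import Rotation as R
from station import *
def ray(name,uv,T=None):
    m=camera_model(name)
    K=np.array([[m['fx'],0,m['cx']],[0,m['fy'],m['cy']],[0,0,1.]])
    p=cv2.undistortPoints(np.array([[uv]],float),K,np.array([m['k1'],0,0,0.]))[0,0]
    d=np.array([p[0],p[1],1.])
    if name=='wrist':
        o=T[:3,:3]@m['T_tool_cam'][:3,3]+T[:3,3]; return o,T[:3,:3]@m['T_tool_cam'][:3,:3]@d
    return np.array(m['xyz']),R.from_rotvec(m['attitude']).as_matrix()@d
def on(name,uv,z,T=None):
    o,d=ray(name,uv,T); return o+d*(z-o[2])/d[2]
def tool(s=None):
    s=s or state(); T=np.eye(4); T[:3,:3]=R.from_rotvec(s['orientation']).as_matrix(); T[:3,3]=s['tool_pos']; return T
def crop(name,im,x0,y0,w,h,s,out):
    cv2.imwrite(out,cv2.resize(im[y0:y0+h,x0:x0+w,::-1],None,fx=s,fy=s,interpolation=cv2.INTER_CUBIC))
E
python3 - <<'E'
from h import *
im=cv2.imread('pics/top0.png')[:,:,::-1]
crop('top',im,255,175,160,110,5,'pics/top0c.png')
for uv,z in [((378,238),89),((276,218),16),((252,146),58),((210,286),40)]: print(uv,on('top',uv,z))
print(tool())
E
```

```text
(378, 238) [ 527.21798437 -270.77590661   89.        ]
(276, 218) [584.81452038 -28.27399175  16.        ]
(252, 146) [763.42704035  26.285309    58.        ]
(210, 286) [419.30815112 138.60919907  40.        ]
[[-7.85126976e-05  9.61931716e-01  2.73289898e-01  1.50286797e+02]
 [ 1.12610983e-03  2.73289811e-01 -9.61931084e-01 -5.28799385e+02]
 [-9.99999363e-01  2.32230637e-04 -1.10469748e-03  1.95959423e+02]
 [ 0.00000000e+00  0.00000000e+00  0.00000000e+00  1.00000000e+00]]
```

View pics/top0c.png

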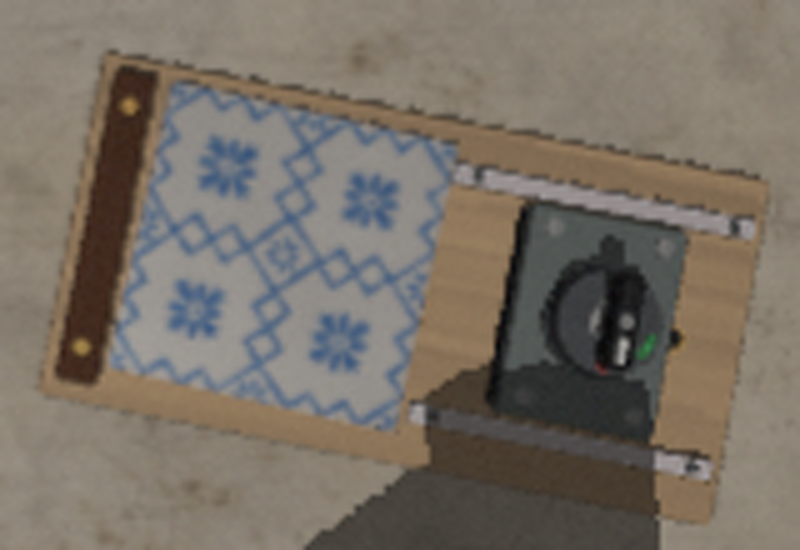

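View pics/wrist0.png

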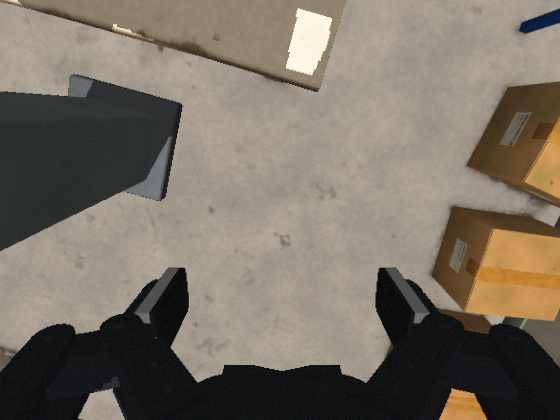

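The zoomed top view shows the board corners at crop (110,52), (765,180), (715,522) and (45,390). The bar's white end is at crop (618,362), i.e. the robot side, and the green dots are lower right of the bar. Next I'll get the yaw and plan both grasp options.

Run:
```python
from h import *
P=lambda c,z:on('top',(255+c[0]/5,175+c[1]/5),z)
c=[P(p,12) for p in [(110,52),(765,180),(715,522),(45,390)]]
for a,b in zip(c,c[1:]+c[:1]): print(np.linalg.norm(a-b), np.degrees(np.arctan2(*(b-a)[[1,0]])))
k=P((622,316),102); print('knob',k)
a,b=P((630,275),102),P((616,362),102);print('bar',np.linalg.norm(a-b),np.degrees(np.arctan2(*(a-b)[[1,0]])))
yaw=np.radians(-10)
for s in (1,-1):
  for dt in (0,1.0,1.4,1.6):
    y=yaw+dt
    zt=s*np.array([-np.sin(y),np.cos(y),0]); xt=np.array([0,0,-1.]); 
    o=R.from_matrix(np.c_[xt,np.cross(zt,xt),zt]).as_rotvec()
    for z in (73,200): 
        q=solver.solve_ik([k[0],k[1],z],o); print(s,dt,z,None if q is None else np.round(q,2))
```

```text
342.46406559117304 -102.62631876907346
176.24860711003777 169.13727835154904
346.62867508914115 77.51093951006324
176.99999561907333 -12.218265044451114
knob [ 526.66967908 -271.17315974  102.        ]
bar 41.35468922579392 -11.459574243894961
1 0 73 [-0.68  0.56  1.36 -0.    1.22 -2.07]
1 0 200 [-0.68  0.45  1.17 -0.    1.52 -2.07]
1 1.0 73 None
1 1.0 200 None
1 1.4 73 [-0.68  0.56  1.36 -0.    1.22  2.81]
1 1.4 200 [-0.68  0.45  1.17 -0.    1.52  2.81]
1 1.6 73 [-0.68  0.56  1.36  0.    1.22  2.61]
1 1.6 200 [-0.68  0.45  1.17  0.    1.52  2.61]
-1 0 73 [-0.68  0.56  1.36  0.    1.22  1.07]
-1 0 200 [-0.68  0.45  1.17  0.    1.52  1.07]
-1 1.0 73 [-0.68  0.56  1.36 -0.    1.22  0.07]
-1 1.0 200 [-0.68  0.45  1.17 -0.    1.52  0.07]
-1 1.4 73 [-0.68  0.56  1.36  0.    1.22 -0.33]
-1 1.4 200 [-0.68  0.45  1.17  0.    1.52 -0.33]
-1 1.6 73 [-0.68  0.56  1.36 -0.    1.22 -0.53]
-1 1.6 200 [-0.68  0.45  1.17 -0.    1.52 -0.53]
```

```bash
cat >> h.py <<'E'
def ori(y):
    zt=-np.array([-np.sin(y),np.cos(y),0]); xt=np.array([0,0,-1.])
    return R.from_matrix(np.c_[xt,np.cross(zt,xt),zt]).as_rotvec()
E
python3 - <<'E'
from h import *
yaw=np.radians(-12.3)
ctrl.move_ptp([526.7,-271.2,215],ori(yaw))
ctrl.sleep(0.3)
T=tool(); im=snapshot('wrist'); np.save('T1.npy',T)
cv2.imwrite('pics/w1.png',im[:,:,::-1]); im2=snapshot('top'); cv2.imwrite('pics/top1.png',im2[:,:,::-1]); s=state();print(T[:3,3],s['t'],s['ft_force'])
E
```

```text
[ 526.49187982 -271.60768273  214.99143685] 2.225 [-0.73050597 -0.19736568  0.1475357 ]
```

View pics/w1.png

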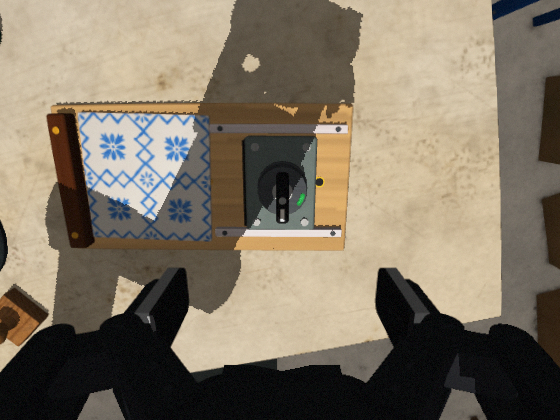

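Run:
```python
from h import *
im=cv2.imread('pics/w1.png')[:,:,::-1]
crop('w',im,230,120,110,120,5,'pics/w1c.png')
```

```text
(no output)
```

View pics/w1c.png

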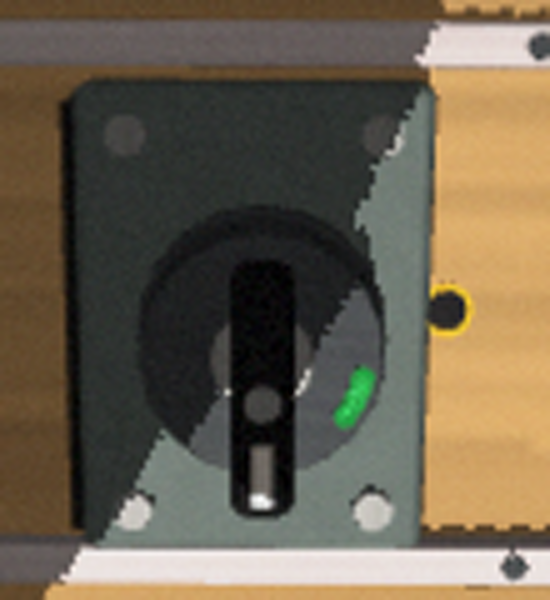

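The wrist view shows the bar vertical at crop x≈262, with its centre cap at (262,405) and white end at (262,510). The turret's top disc spans about 240–470 down the crop, and the green dots are at (355,395). I'll cross-check the axis between these.

```bash
python3 - <<'E'
from h import *
T=np.load('T1.npy')
P=lambda c,z:on('wrist',(230+(c[0]+.5)/5-.5,120+(c[1]+.5)/5-.5),z,T)
def f(n,c,z): print(n,np.round(P(c,z),1))
f('cap102',(262,405),102);f('barlo',(262,512),102);f('bar hi',(262,258),102);f('bar hi bottom',(262,258),76)
for c in [(140,355),(384,355),(262,235),(262,472)]: f('tur',c,64)
f('mid',((140+384)/2,355),64)
a,b=P((262,300),102),P((262,500),102);print(np.degrees(np.arctan2(*(a-b)[[1,0]])))
for l in [(65,225),(75,90),(80,525)]: f('blockedge',l,34)
for n,uv in [('fence',(72,113)),('fence',(91,243)),('rail',(215,128)),('rail',(345,128)),('rail2',(220,233)),('rail2',(340,233))]: print(n,on('wrist',uv,14,T))
E
python3 - <<'E'
import sys;sys.path.insert(0,'.')
from h import *
im=cv2.imread('pics/top1.png')[:,:,::-1]
crop('t',im,255,175,160,110,5,'pics/top1c.png')
E
```

```text
cap102 [ 524. -271.  102.]
barlo [ 503.5 -266.5  102. ]
bar hi [ 550.8 -276.9  102. ]
bar hi bottom [ 546.6 -276.    76. ]
tur [ 530.1 -246.4   64. ]
tur [ 519.3 -296.1   64. ]
tur [ 549.2 -276.6   64. ]
tur [ 499.8 -265.8   64. ]
mid [ 524.7 -271.2   64. ]
-12.316156961938377
blockedge [ 556.3 -233.3   34. ]
blockedge [ 584.3 -242.7   34. ]
blockedge [ 487.2 -219.4   34. ]
fence [654.95769094 -52.70398386  14.        ]
fence [499.06878676 -14.45888537  14.        ]
rail [ 601.32532145 -209.838657     14.        ]
rail [ 569.62030325 -354.69824279   14.        ]
rail2 [ 477.00311675 -181.54008487   14.        ]
rail2 [ 444.90567159 -328.17158859   14.        ]
```

View pics/top1c.png

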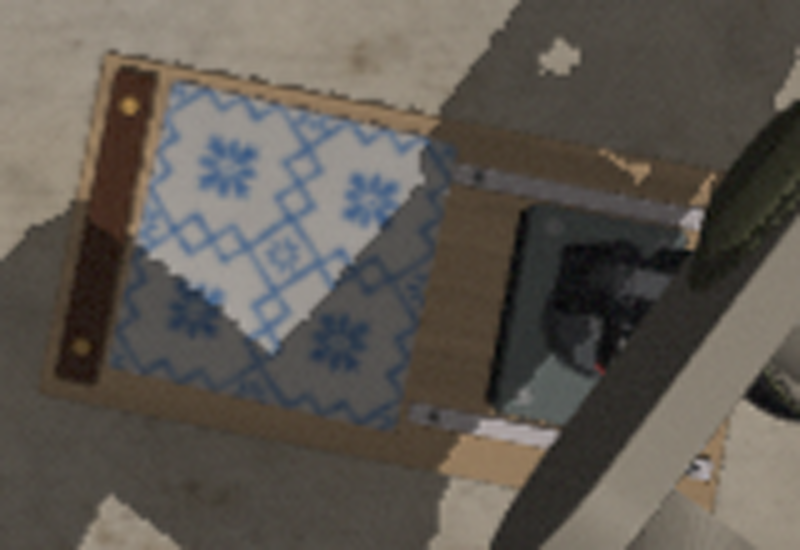

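The cap (524.0,-271.0) and the turret disc's centre (524.5,-271.2) agree to within 1 mm. Two rail directions and the bar all give a yaw of -12.3°. I'll grasp now.

Run:
```python
from h import *
yaw=np.radians(-12.32)
def pr(n): s=state(); print(n,round(s['t'],2),np.round(s['tool_pos'],2),np.round(s['ft_force'],1),np.round(s['ft_torque'],2),round(s['opening'],1))
ctrl.move_ptp([524.3,-271.1,130],ori(yaw)); pr('a')
ctrl.servo_line([524.3,-271.1,72],rate=60,threshold=10); pr('down')
eoat.close(35); ctrl.sleep(.2); pr('closed')
im=snapshot('wrist'); cv2.imwrite('pics/w2.png',im[:,:,::-1])
```

```text
a 2.66 [ 524.65 -271.39  130.84] [-0.5  0.3  0.2] [0.02 0.02 0.05] 85.4
down 3.77 [ 524.51 -271.24   72.4 ] [ 0.3 -0.2 -0.7] [-0.    0.   -0.01] 85.7
closed 4.74 [ 524.32 -271.08   71.98] [ 0.3 -0.3 -0.1] [ 0.   -0.02 -0.02] -0.1
```

View pics/w2.png

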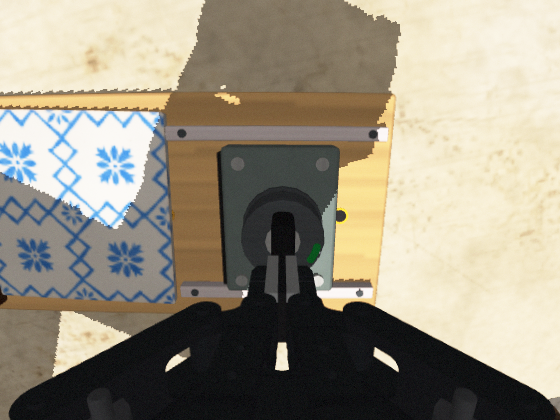

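The jaws report an opening of -0.1, yet the picture shows something dark between the tips at about (283,255). I'll zoom in.

Run:
```python
from h import *
im=cv2.imread('pics/w2.png')[:,:,::-1]
im=np.clip(im.astype(float)*2.0,0,255).astype(np.uint8)
crop('w',im,220,180,130,190,3,'pics/w2c.png')
m=camera_model('wrist')['T_tool_cam']
print(R.from_matrix(m[:3,:3]).as_rotvec())
# project TCP and grasp point & expected bar ends
def proj(P,T):
    mm=camera_model('wrist'); C=T@mm['T_tool_cam']; p=np.linalg.inv(C)@np.r_[P,1]; x,y=p[:2]/p[2]; r=x*x+y*y; k=1+mm['k1']*r
    return mm['cx']+mm['fx']*x*k, mm['cy']+mm['fy']*y*k
T=tool()
c=np.cos(np.radians(-12.32));s=np.sin(np.radians(-12.32));ax=np.array([c,s,0])
for d in (-23,0,23): print(d,proj(np.array([524.3,-271.1,102])+d*ax,T))
print('tcp',proj(T[:3,3],T)); print('stem/turret',proj([524.3,-271.1,64],T))
s=state();print(s['opening'],s['ft_force'])
```

```text
[ 2.0630336  -0.30529023  2.06425342]
-23 (np.float64(282.56083582166366), np.float64(307.22812213778474))
0 (np.float64(282.6056353379195), np.float64(267.77052103477826))
23 (np.float64(282.65265175487434), np.float64(224.6587624456603))
tcp (np.float64(282.4161555615296), np.float64(244.8496971460264))
stem/turret (np.float64(282.38336680508644), np.float64(239.8757448563118))
0.13803603932210526 [-1.33927437  0.2357303   0.15504785]
```

View pics/w2c.png

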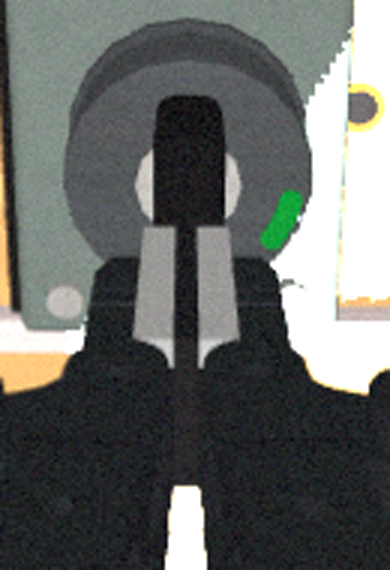

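Run:
```python
from h import *
mm=camera_model('wrist'); 
def pt(p):
    p=np.linalg.inv(mm['T_tool_cam'])@np.r_[p,1]; x,y=p[:2]/p[2]; k=1+mm['k1']*(x*x+y*y)
    return np.round([mm['cx']+mm['fx']*x*k, mm['cy']+mm['fy']*y*k],1)
for b in (0,13,20,30,45):
  for y in (-11,0,11):
    print(b,y,'open',pt([-b,y,-42.5]),pt([-b,y,42.5]),'shut',pt([-b,y,0]))
print(state()['t'])
im=snapshot('scene'); crop('s',im,300,150,200,150,4,'pics/s2.png')
```

```text
0 -11 open [212.1 261.6] [352.7 261.6] shut [282.4 261.8]
0 0 open [210.9 244.8] [353.9 244.7] shut [282.4 244.8]
0 11 open [209.7 227.3] [355.1 227.3] shut [282.4 227.3]
13 -11 open [207.4 271.6] [357.5 271.6] shut [282.5 271.8]
13 0 open [206.1 253.8] [358.9 253.7] shut [282.5 253.9]
13 11 open [204.7 235.3] [360.3 235.2] shut [282.5 235.3]
20 -11 open [204.7 277.5] [360.3 277.5] shut [282.5 277.7]
20 0 open [203.2 259.1] [361.9 259.1] shut [282.5 259.3]
20 11 open [201.6 240. ] [363.4 240. ] shut [282.5 240.1]
30 -11 open [200.3 286.8] [364.8 286.8] shut [282.6 287.1]
30 0 open [198.6 267.6] [366.5 267.5] shut [282.6 267.7]
30 11 open [196.9 247.5] [368.3 247.4] shut [282.6 247.6]
45 -11 open [192.8 302.9] [372.5 302.8] shut [282.7 303.2]
45 0 open [190.8 282.2] [374.6 282.1] shut [282.7 282.5]
45 11 open [188.7 260.5] [376.7 260.5] shut [282.7 260.7]
4.7917
```

View pics/s2.png

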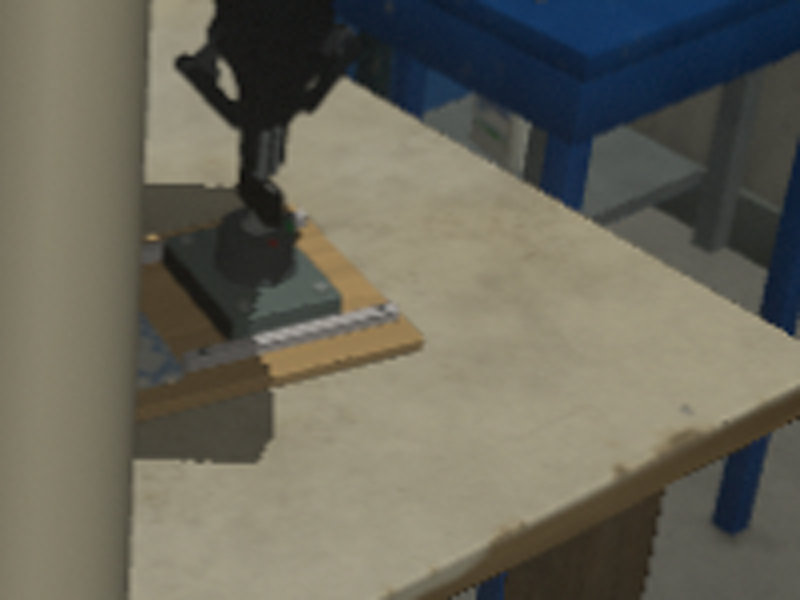

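The jaws are shut on nothing. The scene view shows the tips hovering just above the bar. In the wrist view the tip edge is at row 255, which puts the real tips about 30–40 mm behind the reported TCP (the open picture agrees). I'll measure this by touching the bar top (z=102) gently with the shut fingers.

Run:
```python
from h import *
p=[524.3,-271.1]
print(ctrl.servo_line([*p,56],rate=12,threshold=3)); s=state(); print(s['t'],s['tool_pos'],s['ft_force'],s['ft_torque'])
```

```text
True
5.475 [ 524.36863618 -271.1458226    67.10818786] [-0.34177458 -0.12360525  4.39065104] [0.05415582 0.0735959  0.03838786]
```

Contact was at TCP z=67.2, so the real tips sit about 35 mm above the reported TCP (bar top is 102). I'll back off, open, and grasp with that correction so the tips end at about z=71, clear of the turret at 64.

Run:
```python
from h import *
def pr(n): s=state(); print(n,round(s['t'],2),np.round(s['tool_pos'],2),np.round(s['ft_force'],1),np.round(s['ft_torque'],2),round(s['opening'],1))
p=[524.3,-271.1]
ctrl.servo_line([*p,82],rate=80); eoat.let_go(); pr('open')
print(ctrl.servo_line([*p,37],rate=50,threshold=8)); pr('down')
eoat.close(35); ctrl.sleep(.2); pr('closed')
im=snapshot('wrist'); crop('w',im,180,120,200,200,3,'pics/w3.png')
```

```text
open 6.6 [ 524.3  -271.09   82.01] [ 0.8  0.2 -0.2] [ 0.02 -0.01  0.01] 85.3
False
down 7.65 [ 524.47 -271.22   37.31] [ 0.4 -0.5  0. ] [ 0.  0. -0.] 85.5
closed 8.51 [ 524.31 -271.17   37.1 ] [-0.4 -0.3  1.9] [ 0.    0.11 -0.03] 11.6
```

View pics/w3.png

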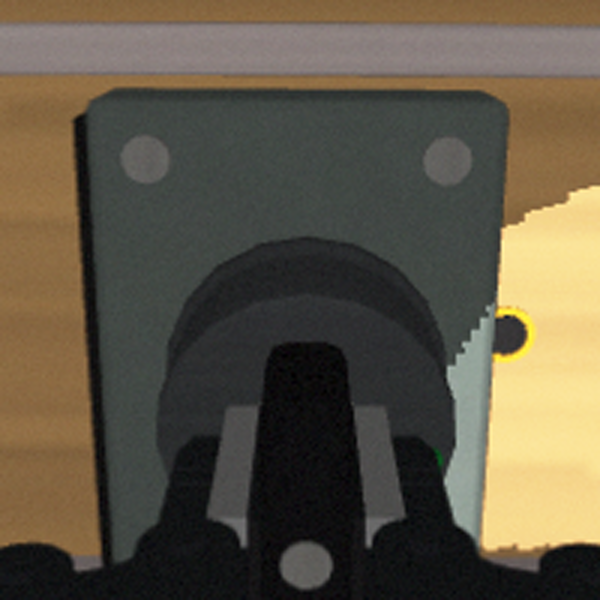

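The picture now shows the bar between the two pads, and the opening of 11.6 mm matches its 12 mm width. Now I'll lift the knob by 15.5 mm.

```bash
cat >> h.py <<'E'
def pr(n): s=state(); print(n,round(s['t'],2),np.round(s['tool_pos'],2),np.round(s['ft_force'],1),np.round(s['ft_torque'],2),round(s['opening'],1))
E
python3 - <<'E'
from h import *
p=[524.3,-271.1]
for z in (45,52.5):
    print(ctrl.servo_line([*p,z],rate=25,threshold=14)); ctrl.sleep(.1); pr(z)
im=snapshot('wrist'); crop('w',im,180,120,200,200,3,'pics/w4.png')
E
```

```text
False
45 9.12 [ 524.26 -271.1    44.78] [ 2.1 -1.2 -7.4] [-0.27 -0.42  0.01] 11.6
False
52.5 9.68 [ 524.26 -271.11   52.47] [ 2.1 -2.1 -8.7] [-0.38 -0.42 -0.05] 11.2
```

View pics/w4.png

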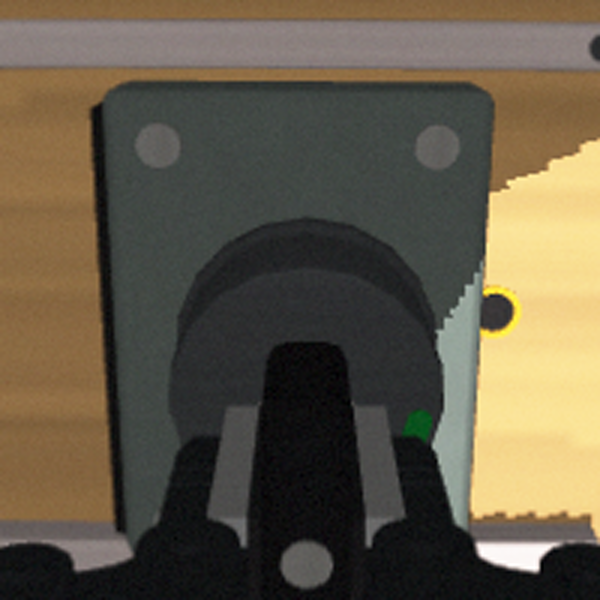

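No slip: the pull of 8.7 N matches the spring's 8.4 N at 15.5 mm. Turning to 0.9 next.

Run:
```python
from h import *
p=[524.3,-271.1]; yaw=np.radians(-12.32)
for a in (.2,.45,.7,.9):
    ctrl.move_ptp([*p,52.5],ori(yaw+a)); ctrl.sleep(.05); pr(a); 
    if abs(state()['ft_torque'][2])>.6: break
```

```text
0.2 10.08 [ 524.26 -271.07   52.41] [ 3.5 -2.5 -9.5] [-0.38 -0.44 -0.02] 11.5
0.45 10.48 [ 524.26 -271.02   52.43] [ 2.7 -1.3 -9. ] [-0.25 -0.41  0.01] 11.4
0.7 10.88 [ 524.25 -270.94   52.44] [ 2.7 -0.4 -9.4] [-0.2  -0.34 -0.  ] 11.7
0.9 11.24 [ 524.21 -270.95   52.44] [ 1.7 -0.9 -9.3] [-0.12 -0.3  -0.07] 11.4
```

Run:
```python
from h import *
p=[524.3,-271.1]; yaw=np.radians(-12.32)
for a in (.95,1.02,1.09,1.16,1.23,1.30,1.37):
    ctrl.move_ptp([*p,51.8],ori(yaw+a)); ctrl.sleep(.05)
    hit=ctrl.servo_line([*p,46.5],rate=12,threshold=11); pr((a,hit))
    if not hit: print('notch'); break
    if state()['t']>30: break
```

```text
(0.95, True) 11.86 [ 524.29 -271.02   49.8 ] [-0.7  0.1  4.9] [ 0.06  0.2  -0.03] 11.5
(1.02, True) 12.47 [ 524.28 -271.01   49.6 ] [0.  0.8 5. ] [-0.02  0.12 -0.03] 11.2
(1.09, True) 13.1 [ 524.18 -270.99   48.07] [ 4.  -2.7 -5.2] [-0.4  -0.51  0.2 ] 11.7
(1.16, False) 13.99 [ 524.2  -271.01   46.42] [ 0.3  0.  -8.2] [-0.03 -0.04 -0.06] 11.4
notch
```

At 1.16 the knob went below ring level (lift ≈9.3 mm, still 8.2 N of spring pull), so it is in the notch. The 1.09 probe stopped part-way, on the notch's edge. I'll ease down to a lift of about 8.6 mm, keeping it just off the notch floor, wiggle gently to confirm the walls, then slide.

Run:
```python
from h import *
p=[524.3,-271.1]; yaw=np.radians(-12.32)
ctrl.servo_line([*p,45.8],rate=8,threshold=6); ctrl.sleep(.4); pr('parked')
u=np.array([-np.sin(yaw),np.cos(yaw),0])
h=ctrl.servo_line(np.r_[p,45.8]+u*10,rate=20,threshold=9); ctrl.sleep(.15); pr(('slide10',h))
im=snapshot('wrist'); cv2.imwrite('pics/w5.png',im[:,:,::-1])
```

```text
parked 14.64 [ 524.23 -271.01   45.77] [-0.3 -0.1 -8.3] [ 0.14  0.09 -0.04] 11.5
('slide10', False) 15.44 [ 526.49 -260.92   45.78] [ 0.1  2.1 -8.1] [ 0.29  0.14 -0.01] 11.5
```

View pics/w5.png

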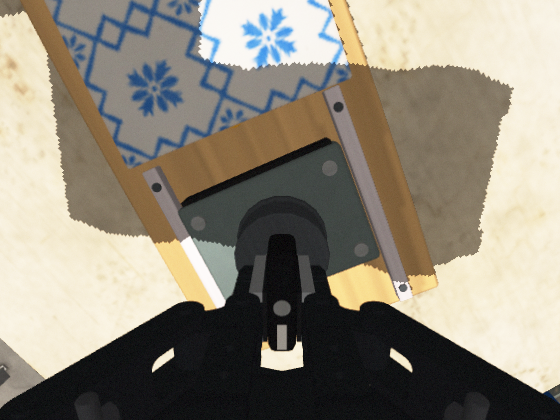

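The stop has moved with the knob at about 2 N of drag, and the picture shows it nearer the tile. I'll continue to just short of snug, then creep to contact.

Run:
```python
from h import *
p=[524.3,-271.1]; yaw=np.radians(-12.32)
u=np.array([-np.sin(yaw),np.cos(yaw),0])
b=np.r_[p,45.8]
h=ctrl.servo_line(b+u*38,rate=20,threshold=9); ctrl.sleep(.1); pr(('slide38',h))
if not h:
    for d in np.arange(40,48.1,1):
        h=ctrl.servo_line(b+u*d,rate=6,threshold=6); ctrl.sleep(.1); s=state(); print(d,h,round(s['t'],1),'along',round((s['tool_pos']-b)@u,2),'F',round(s['ft_force']@u,1),np.round(s['ft_force'],1),round(s['ft_torque'][2],2))
        if h or abs(s['ft_force']@u)>7 : break
```

```text
('slide38', False) 17.14 [ 532.5  -234.01   45.84] [-0.1 -1.5 -6.9] [-0.32  0.12  0.01] 11.7
40.0 False 17.7 along 39.92 F -4.1 [-0.4 -4.1 -7.7] 0.0
41.0 False 18.1 along 41.08 F -3.7 [-0.6 -3.7 -7.5] -0.03
42.0 False 18.6 along 42.07 F -3.5 [ 0.8 -3.7 -7.7] -0.02
43.0 False 19.0 along 43.04 F -3.8 [ 1.2 -4.1 -8.1] 0.06
44.0 False 19.4 along 43.76 F -4.9 [ 1.4 -5.3 -8.9] -0.07
45.0 False 19.8 along 44.55 F -5.2 [ 0.7 -5.5 -7.8] 0.04
46.0 False 20.2 along 44.71 F -10.2 [ -0.7 -10.3  -7.9] -0.04
```

Force rose from about 4 N to 10 N at 44.7 mm, so it's snug. I'll relax the push, release and retreat.

Run:
```python
from h import *
p=[524.3,-271.1]; yaw=np.radians(-12.32)
u=np.array([-np.sin(yaw),np.cos(yaw),0]); b=np.r_[p,45.8]
ctrl.servo_line(b+u*44.9,rate=6); ctrl.sleep(.2); pr('relaxed')
ctrl.servo_line(np.r_[(b+u*44.9)[:2],45.3],rate=6,threshold=6); pr('lowered')
eoat.let_go(); ctrl.sleep(.2); pr('open')
q=(b+u*44.9); q[2]=150; ctrl.servo_line(q,rate=100)
ctrl.sleep(.2); pr('up'); T=tool(); np.save('T6.npy',T)
im=snapshot('wrist'); cv2.imwrite('pics/w6.png',im[:,:,::-1]); im=snapshot('top'); crop('t',im,255,175,160,110,5,'pics/top6.png')
```

```text
relaxed 20.76 [ 533.9  -227.49   45.81] [ 0.9 -6.2 -8.2] [-0.92 -0.   -0.  ] 11.5
lowered 21.01 [ 533.92 -227.5    45.31] [ 0.4 -5.1 -7.8] [-0.98 -0.14  0.  ] 11.5
open 21.92 [ 533.87 -227.22   45.29] [ 0.6 -0.   0. ] [ 0.   -0.02 -0.03] 85.4
up 23.32 [ 533.75 -227.15  149.55] [0.1 0.5 0.4] [-0.02  0.03 -0.  ] 85.7
```

View pics/w6.png

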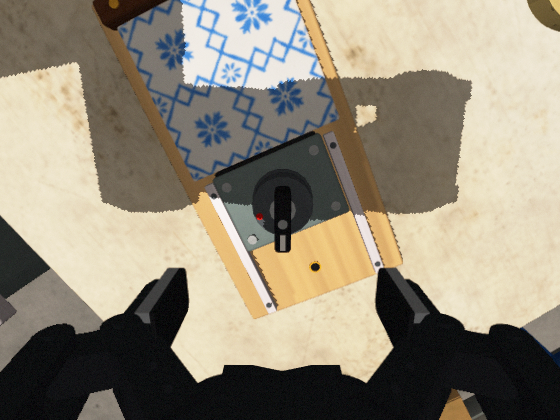

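View pics/top6.png

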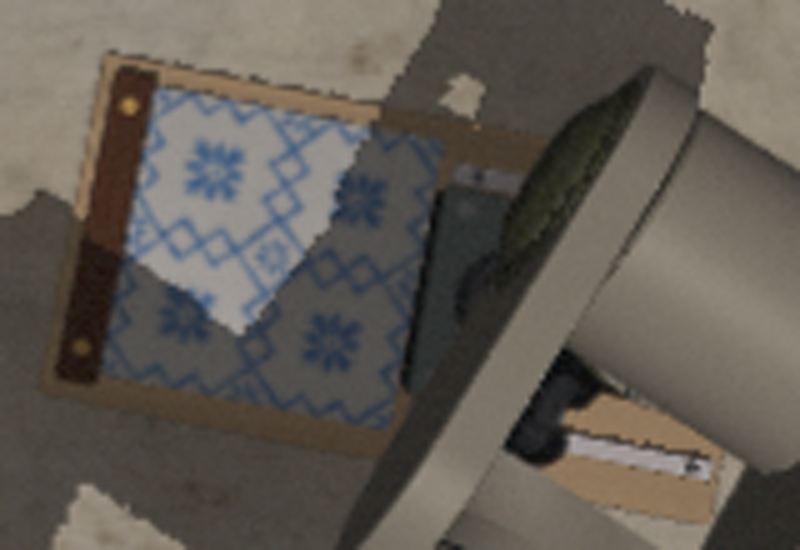

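The pictures show the tile flat against the fence with the nose at its other edge. The bar is turned about 1.16 and the red dot is uncovered at (260,217). I'll confirm the drop by gently touching the bar top (TCP z of 75.2 expected if parked, 80.2 if still on the ring), and measure the stop's travel in the wrist view.

Run:
```python
from h import *
p=[524.3,-271.1]; yaw=np.radians(-12.32)
u=np.array([-np.sin(yaw),np.cos(yaw),0]); q=np.array([*p,0])+u*44.7
im=cv2.imread('pics/w6.png')[:,:,::-1]; crop('w',np.clip(im*1.5,0,255).astype(np.uint8),200,120,160,150,5,'pics/w6c.png')
eoat.close(20)
ctrl.servo_line([q[0],q[1],88],rate=80)
print(ctrl.servo_line([q[0],q[1],70],rate=12,threshold=3)); pr('touch')
ctrl.servo_line([q[0],q[1],180],rate=120); eoat.let_go(); pr('end')
```

```text
True
touch 26.14 [ 533.86 -227.43   74.97] [-1.3  0.9  3.8] [ 0.04  0.08 -0.01] 0.4
end 27.96 [ 533.81 -227.45  180.01] [-0.9 -0.  -0.1] [0.02 0.02 0.04] 85.4
```

View pics/w6c.png

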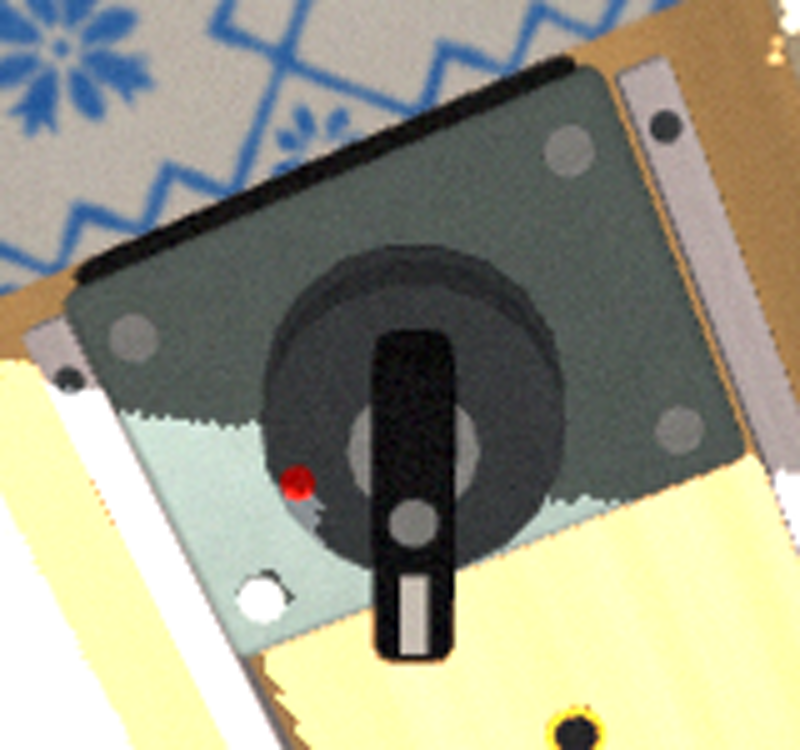

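The touch at 74.97 puts the knob 7.8 mm up, so it's parked. Last check: travel from the cap centre at crop (413,524) with z=110.

Run:
```python
from h import *
T=np.load('T6.npy'); a=on('wrist',(200+413.5/5-.5,120+524.5/5-.5),110,T)
T1=np.load('T1.npy'); b=on('wrist',(230+262.5/5-.5,120+405.5/5-.5),102,T1)
y=np.radians(-12.32); print(a,b,(a-b)@[-np.sin(y),np.cos(y),0])
pr('fin')
ctrl.job_done()
```

```text
[ 533.76681493 -227.68804049  110.        ] [ 524.19597948 -271.4065746   102.        ] 44.75388949759607
fin 27.96 [ 533.81 -227.45  180.01] [-0.9 -0.  -0.1] [0.02 0.02 0.04] 85.4
the job is handed in; nothing more can be done
```

I parked the knob, slid the stop until the tile was snug against the fence, let go and handed the job in at about 28 s. The interface gives no verdict.

- **Parking the knob:** I lifted it about 15.5 mm, turned it to 0.9 rad and felt for the notch with light downward probes. At 1.09 the probe stopped on the notch's edge, and at 1.16 rad the knob went in.
- **Sliding the stop:** I slid it while holding the knob. The push rose from about 4 N to 10 N at 44.7 mm, and I eased off before letting go.

**Last checks**
- **Knob:** a light touch on the bar top put the lift at about 7.8 mm, where 8 is parked and 13 would be on the ring. It is still turned about 1.16 rad.
- **Stop travel:** the camera gave 44.75 mm, against 44.7 mm from the arm; at least 42.8 mm is needed.
- **Tile:** the pictures show it flat, against both the fence and the nose.
- **Gripper:** it was open and clear above the jig, with the force back near zero.
- **Jar and stamping block:** I kept clear of both, but did not measure them again at the end.

**What disagreed**
- **Fingertip position:** the real fingertips sit about 35 mm behind the stated TCP, so my first grasp closed on air above the bar. I measured the offset by touching the bar top and corrected for it.
- **Force reading:** vertical force while holding the parked knob read about 1 N more than the spring figures predict.

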